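# Find the packed gift box by its weight and load it in the delivery crate

## Task

One of the four identical closed gift boxes lined up on the ware board has a finished figure packed in it; the others are empty. Find the packed one by lifting them, leave the empty ones standing on the ware board, and lower the packed one gently, upright, all the way down into the gap between the two cartons in the delivery crate. Keep every box upright all along and do not disturb the horse, the lady figure, the brush jar or the glaze bowl.

Things in the scene. Friction and masses are not known exactly. Their poses are not given: they have to be found in the camera images.
- box_1_center (a point): Centre (half-way up) of gift box 1, one of four outwardly identical closed boxes in plain blue cloth, lid fixed on: 46 mm along own x, 62 mm along own y, 112 mm tall; underside 56 mm below this point. Starts upright on the ware board. Any one of the four holds a figure and weighs 0.55 to 0.75 kg; the other three (foam insert only) weigh 0.15 to 0.18 kg.
- box_2_center (a point): Centre (half-way up) of gift box 2, one of four outwardly identical closed boxes in plain blue cloth, lid fixed on: 46 mm along own x, 62 mm along own y, 112 mm tall; underside 56 mm below this point. Starts upright on the ware board. Any one of the four holds a figure and weighs 0.55 to 0.75 kg; the other three (foam insert only) weigh 0.15 to 0.18 kg.
- box_3_center (a point): Centre (half-way up) of gift box 3, one of four outwardly identical closed boxes in plain blue cloth, lid fixed on: 46 mm along own x, 62 mm along own y, 112 mm tall; underside 56 mm below this point. Starts upright on the ware board. Any one of the four holds a figure and weighs 0.55 to 0.75 kg; the other three (foam insert only) weigh 0.15 to 0.18 kg.
- box_4_center (a point): Centre (half-way up) of gift box 4, one of four outwardly identical closed boxes in plain blue cloth, lid fixed on: 46 mm along own x, 62 mm along own y, 112 mm tall; underside 56 mm below this point. Starts upright on the ware board. Any one of the four holds a figure and weighs 0.55 to 0.75 kg; the other three (foam insert only) weigh 0.15 to 0.18 kg.
- board_top (a point): Centre of the top face of the ware board, a fixed wooden plank 90 mm (its x) by 304 mm (its y), 18 mm thick, on the bench. The boxes stand on it in a line along its y, their 62 mm sides along the line, about 8 mm apart: fingers fit in front of and behind the line (grasp across the 46 mm), not between the boxes.
- crate: Fixed open wooden delivery crate, 108 mm (its x) by 258 mm (its y). Its long slatted sides, facing +x and -x, stand 60 mm above the bench, 92 mm apart inside; its end boards stand 84 mm. Fixed in it are two cardboard cartons, each 84 (x) by 88 (y) by 122 mm tall (tops 134 mm above the bench), one either side of the gap. Origin at the centre of its underside.
- gap (a point): Centre of the floor of the free gap between the cartons, 12 mm above the bench; axes as the crate's. The gap is 60 mm wide along y, 92 mm long along x. A gift box fits only with its 46 mm across the gap (along y), with no room for fingers beside the cartons: it must be held across its 62 mm, fingers over the low slatted sides.
- horse: Loose bystander, leave it alone. White unglazed horse figure with a clay-brown saddle cloth on a plinth 136 mm (its x) by 60 mm (its y); the head reaches 103 mm to +x; 178 mm tall. Origin at the centre of the plinth's underside.
- lady: Loose bystander, leave it alone. Figure of a standing lady in a clay-brown robe, white head: round, 80 mm across at the foot, 185 mm tall. Origin at the centre of its underside.
- brush_jar: Loose bystander, leave it alone. Round terracotta jar 72 mm across and 85 mm tall with brushes standing in it up to 195 mm. Origin at the centre of its underside.
- glaze_bowl: Loose bystander, leave it alone. White bowl of orange glaze, 100 mm across at the rim, 42 mm tall. Origin at the centre of its underside.
Mind the look-alikes: they are no part of the job. Leave any brown or pink look-alike of the part that bears box_4_center alone.

How it is judged:
At the end, for the whole second after the job is handed in: The heavy box stands at rest on the crate floor in the gap, within 12 mm (crate y) and 16 mm (crate x) of its centre, its weight (over 3.5 N) on the crate; the other three stand at rest on the ware board (centres within 40 mm in x, 150 mm in y of its centre); all upright within 0.08 rad ((((z of box_1_center in the frame of gap between 0.05 and 0.062 m and x of box_1_center in the frame of gap between -0.016 and 0.016 m and y of box_1_center in the frame of gap between -0.012 and 0.012 m and angle between box_1_center's own z axis and vertical below 0.08 rad and linear speed of box_1 below 0.02 m/s and contact force between box_1 and crate above 3.5 N) and (z of box_2_center in the frame of board_top between 0.05 and 0.062 m and x of box_2_center in the frame of board_top between -0.04 and 0.04 m and y of box_2_center in the frame of board_top between -0.15 and 0.15 m and angle between box_2_center's own z axis and vertical below 0.08 rad and linear speed of box_2 below 0.02 m/s) and (z of box_3_center in the frame of board_top between 0.05 and 0.062 m and x of box_3_center in the frame of board_top between -0.04 and 0.04 m and y of box_3_center in the frame of board_top between -0.15 and 0.15 m and angle between box_3_center's own z axis and vertical below 0.08 rad and linear speed of box_3 below 0.02 m/s) and (z of box_4_center in the frame of board_top between 0.05 and 0.062 m and x of box_4_center in the frame of board_top between -0.04 and 0.04 m and y of box_4_center in the frame of board_top between -0.15 and 0.15 m and angle between box_4_center's own z axis and vertical below 0.08 rad and linear speed of box_4 below 0.02 m/s)) or ((z of box_2_center in the frame of gap between 0.05 and 0.062 m and x of box_2_center in the frame of gap between -0.016 and 0.016 m and y of box_2_center in the frame of gap between -0.012 and 0.012 m and angle between box_2_center's own z axis and vertical below 0.08 rad and linear speed of box_2 below 0.02 m/s and contact force between box_2 and crate above 3.5 N) and (z of box_1_center in the frame of board_top between 0.05 and 0.062 m and x of box_1_center in the frame of board_top between -0.04 and 0.04 m and y of box_1_center in the frame of board_top between -0.15 and 0.15 m and angle between box_1_center's own z axis and vertical below 0.08 rad and linear speed of box_1 below 0.02 m/s) and (z of box_3_center in the frame of board_top between 0.05 and 0.062 m and x of box_3_center in the frame of board_top between -0.04 and 0.04 m and y of box_3_center in the frame of board_top between -0.15 and 0.15 m and angle between box_3_center's own z axis and vertical below 0.08 rad and linear speed of box_3 below 0.02 m/s) and (z of box_4_center in the frame of board_top between 0.05 and 0.062 m and x of box_4_center in the frame of board_top between -0.04 and 0.04 m and y of box_4_center in the frame of board_top between -0.15 and 0.15 m and angle between box_4_center's own z axis and vertical below 0.08 rad and linear speed of box_4 below 0.02 m/s)) or ((z of box_3_center in the frame of gap between 0.05 and 0.062 m and x of box_3_center in the frame of gap between -0.016 and 0.016 m and y of box_3_center in the frame of gap between -0.012 and 0.012 m and angle between box_3_center's own z axis and vertical below 0.08 rad and linear speed of box_3 below 0.02 m/s and contact force between box_3 and crate above 3.5 N) and (z of box_1_center in the frame of board_top between 0.05 and 0.062 m and x of box_1_center in the frame of board_top between -0.04 and 0.04 m and y of box_1_center in the frame of board_top between -0.15 and 0.15 m and angle between box_1_center's own z axis and vertical below 0.08 rad and linear speed of box_1 below 0.02 m/s) and (z of box_2_center in the frame of board_top between 0.05 and 0.062 m and x of box_2_center in the frame of board_top between -0.04 and 0.04 m and y of box_2_center in the frame of board_top between -0.15 and 0.15 m and angle between box_2_center's own z axis and vertical below 0.08 rad and linear speed of box_2 below 0.02 m/s) and (z of box_4_center in the frame of board_top between 0.05 and 0.062 m and x of box_4_center in the frame of board_top between -0.04 and 0.04 m and y of box_4_center in the frame of board_top between -0.15 and 0.15 m and angle between box_4_center's own z axis and vertical below 0.08 rad and linear speed of box_4 below 0.02 m/s)) or ((z of box_4_center in the frame of gap between 0.05 and 0.062 m and x of box_4_center in the frame of gap between -0.016 and 0.016 m and y of box_4_center in the frame of gap between -0.012 and 0.012 m and angle between box_4_center's own z axis and vertical below 0.08 rad and linear speed of box_4 below 0.02 m/s and contact force between box_4 and crate above 3.5 N) and (z of box_1_center in the frame of board_top between 0.05 and 0.062 m and x of box_1_center in the frame of board_top between -0.04 and 0.04 m and y of box_1_center in the frame of board_top between -0.15 and 0.15 m and angle between box_1_center's own z axis and vertical below 0.08 rad and linear speed of box_1 below 0.02 m/s) and (z of box_2_center in the frame of board_top between 0.05 and 0.062 m and x of box_2_center in the frame of board_top between -0.04 and 0.04 m and y of box_2_center in the frame of board_top between -0.15 and 0.15 m and angle between box_2_center's own z axis and vertical below 0.08 rad and linear speed of box_2 below 0.02 m/s) and (z of box_3_center in the frame of board_top between 0.05 and 0.062 m and x of box_3_center in the frame of board_top between -0.04 and 0.04 m and y of box_3_center in the frame of board_top between -0.15 and 0.15 m and angle between box_3_center's own z axis and vertical below 0.08 rad and linear speed of box_3 below 0.02 m/s)))); the robot touches nothing.
It fails at once if a gift box is tipped by more than 0.5 rad (about 30 degrees) (angle between any of box_1_center, box_2_center, box_3_center, box_4_center's own z axis and vertical above 0.5 rad).
It fails at once if a box is dropped into the gap: faster than 0.3 m/s in the last 40 mm above the crate's floor ((horizontal distance between box_1_center and gap below 0.03 m and z of box_1_center in the frame of gap below 0.096 m and linear speed of box_1 above 0.3 m/s) or (horizontal distance between box_2_center and gap below 0.03 m and z of box_2_center in the frame of gap below 0.096 m and linear speed of box_2 above 0.3 m/s) or (horizontal distance between box_3_center and gap below 0.03 m and z of box_3_center in the frame of gap below 0.096 m and linear speed of box_3 above 0.3 m/s) or (horizontal distance between box_4_center and gap below 0.03 m and z of box_4_center in the frame of gap below 0.096 m and linear speed of box_4 above 0.3 m/s)).
It fails at once if the horse, the lady, the brush jar or the glaze bowl is moved by more than 20 mm or tipped by more than 0.35 rad (distance of any of horse, lady, brush_jar, glaze_bowl from where it was at the start of the episode above 0.02 m or angle between any of horse, lady, brush_jar, glaze_bowl's own z axis and vertical above 0.35 rad).
It also fails if it takes over 72 s, if anything falls off the work surface, if the arm or the gripper's body presses on something with over 40 N, if the wrist force passes 120 N, or if a joint passes its speed limit or range.

## Robot

A 6-joint arm with a two-finger parallel gripper is mounted at the origin on the work surface. World frame = base frame: x ahead of the robot, y to its left, z up, the work surface at z = 0. Lengths are in m, angles in rad, forces in N, time in s.
With the tool pointing down it reaches from about 0.3 to 0.875 m from the base axis. Payload 6.4 kg.
Tool frame: the origin (TCP) lies between the finger pads; the fingertips stand 25 mm ahead of it and the grasp point (between the pads) lies 6 mm ahead of it; z points along the fingers, y is the line along which they close (so a half turn about z gives the same grasp; the last joint's range is limited). The gripper opens to 85 mm and grips with 20 to 120 N. Pads are 22 mm wide; open, the fingers measure 114 mm over their backs; the gripper's body (76 mm by 85 mm) begins 54 mm behind the grasp point. The pads swing forward as they close: fully open they stand 13 mm farther back than shut.
Start: joints at [1.02, 0.181, 1.607, -0, 1.354, -0.206], TCP at [0.194, 0.541, 0.256] pointing down, gripper open.
Joint ranges: [-2.99, 2.99], [-0.89, 2.07], [0.3, 2.58], [-1.14, 4.28], [0, 2.63], [-3.12, 3.12]. Speed limits (rad/s): [2.57, 2.57, 3.01, 3.14, 3.14, 3.14].

## Interface

Orientations are given as a unit quaternion [w, x, y, z].
In Python, from bench import ctrl gives the robot as it stands.
- The arm moves only by the tool servo_tool, never from a script. Its argument "series" is text: rows parted by semicolons, each of 7 numbers parted by spaces: the gripper command: -1 is fully open, 1 is shut, values between are in proportion, then the shift along the tool's x, y, z in m, then the turn, a rotation vector about the tool's x, y, z in degrees. A call has 1 to 12 rows; each row is the pose to reach, as a shift and turn from the pose commanded when the call began, along the tool's axes at that moment; what a row does not reach only later rows make up. A row lasts 1/12 s, in which the tool goes at most 41.7 mm and 7.16 degrees, less where a joint would pass 70% of its speed; a pose out of reach is approached as far as the arm can. A call with a gripper value outside its range is refused whole. The fingers move at their own pace and stop on an object; the grip force is fixed at half the most. Time passes only in rows, so rows that repeat a pose let the fingers close. It gives the time, the measured TCP pose, the force, the opening and the grip force at its end, in the units of the state.
- ctrl.get_obs(): the state, without advancing time (a new reading comes with each control period).
- ctrl.camera(name): name is "scene" or "top"; returns a dict with "img" (420x560x3 uint8, red, green, blue), "z_map" (420x560 float32, m along the optical axis (not along the pixel's ray), 0 where there is no reading), "fovy" (degrees; the focal length in pixels is half the picture's height over the tangent of half this angle, whatever the lens; pixels are square), "cx", "cy" (the principal point, pixels), "k1" (the pictures are not rectified: a ray, as slopes to the right and down, at radius r is drawn at 1 + k1 r^2 times it, then the intrinsics apply), "extrinsics" (4x4, takes a point from camera to world coordinates). Camera axes: x right, y down, z forward; pixel columns grow to the right and rows downward; lengths in m; the calibration is good to about 2 mm. A picture is of the moment at which its call begins.
- ctrl.hand_in(): hands the job in; it is judged then, once.
The state is a dict: "time_s": time; "q": joint angles; "dq": joint speeds; "joint_efforts": joint torques, N m; "eef_pos": TCP position; "eef_rot": TCP orientation; "wrist_force": force on the tool from outside, world axes, zero at the start; "torque": the same for the moment, N m; "opening": opening from 0.0 (shut) to 1.0 (fully open); "grasp_force": force on a finger pad.
Only numpy, scipy, OpenCV 4.12 (cv2) and the standard library are available. Lean on these libraries where they do the work, as an engineer would, in place of code of your own. Each camera call takes 0.05 s, during which the arm holds its last target. There are 200 camera calls.

## Working session

There is one attempt and no reset: what is moved stays moved. The work goes in short steps, Python scripts to look and compute and a tool call to move; the robot and the scene stay as the last step left them, time stands still between calls to the robot, and variables do not carry over. Pictures are saved under pics/ and viewed, at most 10 in all, crops included, and the job is handed in when it is done.

Besides the shell and the picture viewer there is one more tool, called after ">>>" by a JSON object that holds its "op" and its "data", one argument or row to a line. servo_tool: Moves the arm, as the interface text tells. Its arguments: {"type":"object","properties":{"series":{"type":"string"}},"required":["series"]}

```bash
mkdir -p pics; cat > h.py <<'E'
import numpy as np, cv2
from bench import ctrl
def cam(n):
    c=ctrl.camera(n); return c
def pts(c):
    h,w=c['z_map'].shape; f=h/2/np.tan(np.radians(c['fovy'])/2)
    K=np.array([[f,0,c['cx']],[0,f,c['cy']],[0,0,1.]])
    u,v=np.meshgrid(np.arange(w),np.arange(h))
    p=np.stack([u,v],-1).reshape(-1,1,2).astype(float)
    s=cv2.undistortPoints(p,K,np.array([c['k1'],0,0,0.])).reshape(h,w,2)
    z=c['z_map'][...,None]
    P=np.concatenate([s*z,z],-1)
    E=np.array(c['extrinsics'])
    W=P@E[:3,:3].T+E[:3,3]; W[c['z_map']<=0]=np.nan
    return W
def save(c,n): cv2.imwrite('pics/'+n+'.png',cv2.cvtColor(c['img'],cv2.COLOR_RGB2BGR))
E
python3 - <<'E'
from h import *
for n in('scene','top'):
    c=cam(n); save(c,n); np.savez(n,W=pts(c),img=c['img']); print(n,c['fovy'],c['k1'],np.round(c['extrinsics'],3).tolist())
print(ctrl.get_obs())
E
```

```text
scene 48.77220213392996 -0.11323100025552665 [[-0.413, 0.656, -0.632, 1.347], [0.911, 0.286, -0.298, 0.44], [-0.015, -0.698, -0.716, 0.98], [0.0, 0.0, 0.0, 1.0]]
top 57.472662026098874 0.02403023549651341 [[-0.016, -0.993, 0.113, 0.436], [-1.0, 0.017, 0.008, 0.073], [-0.01, -0.113, -0.994, 1.128], [0.0, 0.0, 0.0, 1.0]]
{'time_s': 0.1, 'q': array([ 1.01971973e+00,  1.81467708e-01,  1.60794278e+00, -7.86064239e-07,
        1.35378926e+00, -2.06306676e-01]), 'dq': array([-9.41261573e-04, -2.38786724e-03, -2.51067619e-03,  2.24745098e-05,
        1.51750148e-03,  5.61742015e-04]), 'joint_efforts': array([-7.66090507e-04, -4.45875120e+01, -3.52236807e+01, -3.92091188e-04,
        4.23348407e-03, -1.98259721e-05]), 'eef_pos': array([0.19407387, 0.54075752, 0.25545686]), 'eef_rot': array([-2.96719721e-04,  1.71532309e-01,  9.85178167e-01, -7.46758977e-04]), 'wrist_force': array([0.00661223, 0.33608917, 0.36273497]), 'torque': array([0.0305108 , 0.01621645, 0.0084869 ]), 'grasp_force': 0.0, 'opening': 1.0030556569718}
```

View pics/scene.png

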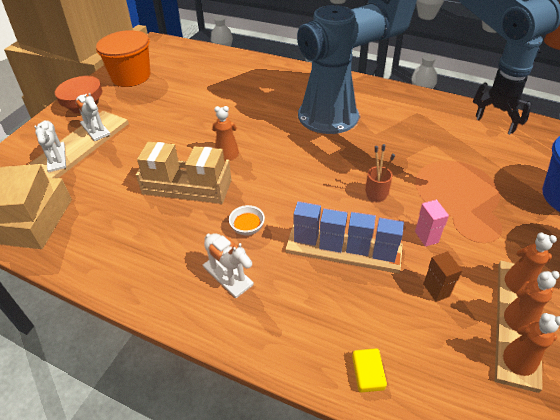

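View pics/top.png

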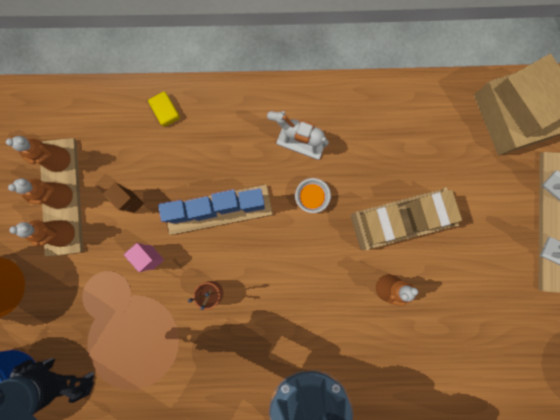

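Both pictures agree. The four blue boxes stand on the board in scene at (306,223), (332,230), (361,233) and (389,241), and in top at (173,211), (198,208), (225,202) and (251,200).

- **Look-alikes to avoid:** pink box at scene (432,222) / top (142,257), and brown box at scene (442,276) / top (126,195).
- **Crate:** top (408,219), with the gap at about (409,218).

By the description I choose the blue ones.

```bash
python3 - <<'E'
from h import *
for n in('top','scene'):
    d=np.load(n+'.npz'); W=d['W']; im=d['img'].astype(int)
    blue=(im[...,2]>im[...,0]+25)&(W[...,0]>.3)
    m=blue&(abs(W[...,2]-.130)<.006)&(W[...,1]>0.05)&(W[...,1]<.6)
    k,l,st,ce=cv2.connectedComponentsWithStats(m.astype(np.uint8))
    for i in range(1,k):
        if st[i,4]>40:
            q=W[l==i]; r=cv2.minAreaRect((q[:,:2]*1000).astype(np.float32)); print(n,st[i,4],np.round(q.mean(0),4),np.round(r[0],1),np.round(r[1],1),round(r[2],1), ce[i].round())
    # all box tops together
    q=W[m]; r=cv2.minAreaRect((q[:,:2]*1000).astype(np.float32)); print(' all',np.round(r[0],1),np.round(r[1],1),r[2])
    m=(abs(W[...,2]-.018)<.005)&(abs(W[...,0]-.54)<.12)&(W[...,1]>0.05)&(W[...,1]<.40)
    k,l,st,ce=cv2.connectedComponentsWithStats(m.astype(np.uint8)); i=1+np.argmax(st[1:,4]); q=W[m]
    r=cv2.minAreaRect((q[:,:2]*1000).astype(np.float32)); print(' board',m.sum(),np.round(r[0],1),np.round(r[1],1),r[2])
    m=(abs(W[...,2]-.134)<.008)&(W[...,1]<0.0)&(W[...,1]>-.35)&(W[...,0]>.38)&(W[...,0]<.66)
    k,l,st,ce=cv2.connectedComponentsWithStats(m.astype(np.uint8))
    for i in range(1,k):
        if st[i,4]>40:
            q=W[l==i]; r=cv2.minAreaRect((q[:,:2]*1000).astype(np.float32)); print(' carton',st[i,4],np.round(q.mean(0),4),np.round(r[0],1),np.round(r[1],1),round(r[2],1), ce[i].round())
    q=W[m]; r=cv2.minAreaRect((q[:,:2]*1000).astype(np.float32)); print(' both',np.round(r[0],1),np.round(r[1],1),r[2])
d=np.load('top.npz')['img'][170:270,100:480]
d2=np.load('scene.npz')['img'][130:310,120:480]
a=cv2.resize(d,None,fx=2,fy=2,interpolation=3); b=cv2.resize(d2,(760,380),interpolation=3)
cv2.imwrite('pics/crop.png',np.vstack([a,b])[...,::-1])
E
```

```text
top 396 [0.5861 0.153  0.1304] [586.6 153.2] [45.1 61.7] 8.6 [250. 199.]
top 400 [0.5825 0.2234 0.1304] [583.  224.1] [45.1 61.9] 11.2 [224. 200.]
top 412 [0.5657 0.2919 0.1303] [566.1 292.7] [45.7 62.8] 11.3 [198. 207.]
top 409 [0.5582 0.3611 0.1304] [558.3 361.6] [46.2 61.1] 8.8 [171. 210.]
 all [574.5 257.6] [ 53.1 271.6] 8.793618202209473
 board 1122 [573.6 257.4] [ 90.9 301.4] 10.37533187866211
 carton 712 [ 0.5476 -0.322   0.1339] [ 546.5 -326.9] [84.2 64.3] 12.6 [433. 210.]
 carton 1133 [ 0.5134 -0.1951  0.134 ] [ 513.6 -195.9] [84.3 91.5] 14.0 [385. 224.]
 both [ 528.4 -255.3] [ 84.3 213.9] 13.98681640625
scene 318 [0.5883 0.153  0.1285] [588.5 152.8] [47.1 62.3] 9.6 [307. 210.]
scene 332 [0.5848 0.224  0.1285] [584.  223.5] [49.2 61.6] 12.1 [334. 217.]
scene 345 [0.5687 0.2914 0.1286] [567.3 291.5] [51.4 60.3] 11.7 [362. 221.]
scene 351 [0.5606 0.3625 0.1298] [558.9 362.1] [49.2 60.6] 8.9 [390. 227.]
 all [575.7 257.2] [ 57.4 272.4] 9.767431259155273
 board 1300 [574.2 257. ] [ 94.2 303.9] 10.899328231811523
 carton 397 [ 0.5521 -0.3213  0.1327] [ 548.4 -323.9] [90.4 65.5] 9.2 [160. 153.]
 carton 615 [ 0.5177 -0.1934  0.1324] [ 514.4 -195.7] [91.7 88.2] 12.5 [204. 157.]
 both [ 529.  -256.4] [ 93.2 211.8] 13.668636322021484
```

View pics/crop.png

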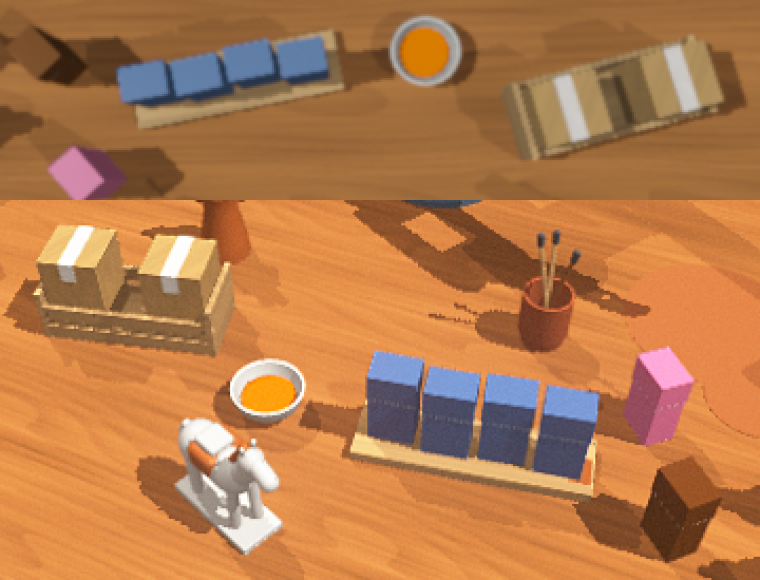

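The crop confirms it: four plain blue boxes on the board, with pink and brown off to the side. The crate gap lies between the two taped cartons.

```bash
cat >> h.py <<'E'
from scipy.spatial.transform import Rotation as Ro
def rel(p,yaw,o=None):
    o=o or ctrl.get_obs(); w,x,y,z=o['eef_rot']; R=Ro.from_quat([x,y,z,w])
    a=np.radians(yaw); Y=np.array([np.cos(a),np.sin(a),0]); Z=np.array([0,0,-1.]); X=np.cross(Y,Z)
    T=Ro.from_matrix(np.stack([X,Y,Z],1))
    d=R.inv().apply(np.array(p)-o['eef_pos']); r=(R.inv()*T).as_rotvec(degrees=True)
    print('shift mm',np.round(d*1000,1),'turn deg',np.round(r,2)); return d,r
def st():
    o=ctrl.get_obs(); w,x,y,z=o['eef_rot']; Y=Ro.from_quat([x,y,z,w]).apply([0,1,0])
    print('t',round(o['time_s'],2),'pos',np.round(o['eef_pos'],4),'yawY',round(np.degrees(np.arctan2(Y[1],Y[0])),2),'F',np.round(o['wrist_force'],2),'open',round(o['opening'],3),'grip',round(o['grasp_force'],1)); return o
E
python3 - <<'E'
from h import *
for n in('top','scene'):
    W=np.load(n+'.npz')['W']; z0=.134 if n=='top' else .1325
    m=(abs(W[...,2]-z0)<.004)&(W[...,1]<0.0)&(W[...,1]>-.45)&(W[...,0]>.38)&(W[...,0]<.7)
    k,l,s_,ce=cv2.connectedComponentsWithStats(m.astype(np.uint8))
    C=[]
    for i in range(1,k):
        if s_[i,4]>100:
            q=W[l==i]; r=cv2.minAreaRect((q[:,:2]*1000).astype(np.float32)); print(n,np.round(q.mean(0),4),np.round(r[0],1),np.round(r[1],1),round(r[2],1)); C.append(r[0])
    q=W[m]; r=cv2.minAreaRect((q[:,:2]*1000).astype(np.float32)); print(' both',np.round(r[0],1),np.round(r[1],1),r[2])
    if len(C)==2: d=np.subtract(*C); print(np.mean(C,0),np.degrees(np.arctan2(d[1],d[0])))
W=np.load('top.npz')['W']
for nm,uv in dict(bowl=(313,197),jar=(207,295),lady=(390,290),horse=(302,140)).items(): print(nm,np.round(W[uv[1],uv[0]],3))
rel([.5585,.362,.2],9)
E
```

```text
top [ 0.5492 -0.3388  0.134 ] [ 549.6 -339.5] [84.  88.5] 14.0
top [ 0.5135 -0.1956  0.1341] [ 513.6 -195.9] [84.3 91.5] 14.0
 both [ 531.3 -267. ] [ 84.3 238.1] 13.98681640625
[ 531.58816528 -267.68989563] -75.94351981755612
scene [ 0.5521 -0.3375  0.133 ] [ 550.1 -337.9] [91.3 91.8] 11.3
scene [ 0.5167 -0.1939  0.1327] [ 516.1 -195.7] [90.2 87.1] 14.2
 both [ 533.  -268.6] [ 91.3 237.4] 13.668636322021484
[ 533.07678223 -266.81010437] -76.56553889720485
bowl [ 0.604 -0.021  0.026]
jar [0.345 0.254 0.191]
lady [ 0.343 -0.206  0.113]
horse [0.745 0.013 0.12 ]
shift mm [-403.4  -45.    55.4] turn deg [-9.000e-02  3.000e-02  6.125e+01]
```

>>> {"op": "servo_tool", "data": {
  "series": "-1 -0.403 -0.045 0.055 0 0 61.2;-1 -0.403 -0.045 0.055 0 0 61.2;-1 -0.403 -0.045 0.055 0 0 61.2;-1 -0.403 -0.045 0.055 0 0 61.2;-1 -0.403 -0.045 0.055 0 0 61.2;-1 -0.403 -0.045 0.055 0 0 61.2;-1 -0.403 -0.045 0.055 0 0 61.2;-1 -0.403 -0.045 0.055 0 0 61.2;-1 -0.403 -0.045 0.055 0 0 61.2;-1 -0.403 -0.045 0.055 0 0 61.2;-1 -0.403 -0.045 0.055 0 0 61.2;-1 -0.403 -0.045 0.055 0 0 61.2"
}}

```text
time_s: 1.1
eef_pos: [0.5595, 0.3609, 0.1998]
eef_rot: [-0.001, 0.65, 0.76, -0.001]
wrist_force: [-0.7, 0.4, 0.9]
opening: 1.0
grasp_force: 0.0
```

```bash
python3 - <<'E'
from h import *
st(); rel([.5585,.362,.105],9)
E
```

```text
t 1.1 pos [0.5595 0.3609 0.1998] yawY 8.86 F [-0.65  0.38  0.91] open 1.0 grip 0.0
shift mm [ 1.3 -0.6 94.8] turn deg [-0.12  0.03 -0.14]
```

>>> {"op": "servo_tool", "data": {
  "series": "-1 0.001 -0.001 0.03 0 0 0;-1 0.001 -0.001 0.06 0 0 0;-1 0.001 -0.001 0.085 0 0 0;-1 0.001 -0.001 0.095 0 0 0;-1 0.001 -0.001 0.095 0 0 0;0 0.001 -0.001 0.095 0 0 0;0.3 0.001 -0.001 0.095 0 0 0;1 0.001 -0.001 0.095 0 0 0;1 0.001 -0.001 0.095 0 0 0;1 0.001 -0.001 0.095 0 0 0;1 0.001 -0.001 0.095 0 0 0;1 0.001 -0.001 0.095 0 0 0"
}}

```text
time_s: 2.1
eef_pos: [0.5582, 0.3642, 0.1089]
eef_rot: [0.001, 0.649, 0.761, 0.002]
wrist_force: [-2.5, 0.1, 6.6]
opening: 0.529
grasp_force: 63.0
```

>>> {"op": "servo_tool", "data": {
  "series": "1 0 0 -0.004 0 0 0;1 0 0 -0.008 0 0 0;1 0 0 -0.012 0 0 0;1 0 0 -0.015 0 0 0;1 0 0 -0.015 0 0 0;1 0 0 -0.015 0 0 0;1 0 0 -0.015 0 0 0;1 0 0 -0.015 0 0 0"
}}

```text
time_s: 2.77
eef_pos: [0.557, 0.3633, 0.1208]
eef_rot: [-0.0, 0.649, 0.761, -0.0]
wrist_force: [-1.0, 0.8, -6.1]
opening: 0.537
grasp_force: 62.4
```

```bash
python3 - <<'E'
from h import *
st(); c=cam('scene'); cv2.imwrite('pics/lift1.png',cv2.resize(c['img'][130:310,230:480],(750,540),interpolation=3)[...,::-1])
E
```

```text
t 2.77 pos [0.557  0.3633 0.1208] yawY 9.04 F [-1.05  0.83 -6.08] open 0.537 grip 62.4
```

View pics/lift1.png

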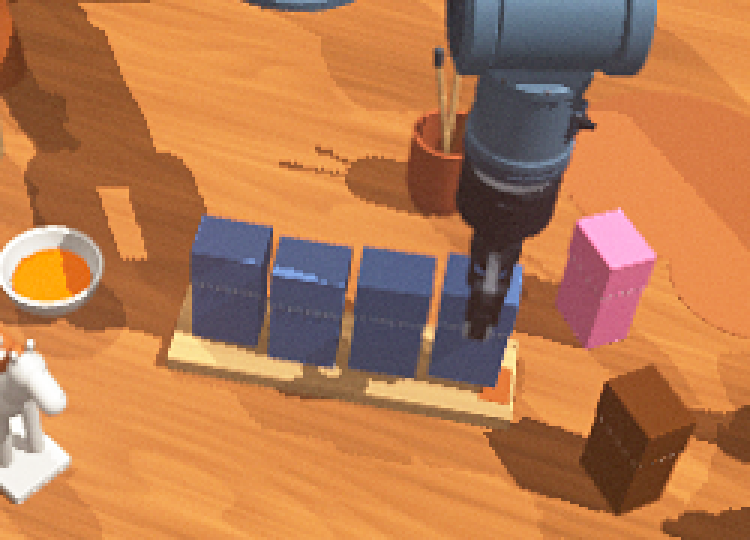

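The right-hand blue box (scene 389,241) is in the grip, clear of its neighbours. Force is about -6 N, so it looks heavy. Lift higher to confirm.

>>> {"op": "servo_tool", "data": {
  "series": "1 0 0 -0.01 0 0 0;1 0 0 -0.025 0 0 0;1 0 0 -0.045 0 0 0;1 0 0 -0.065 0 0 0;1 0 0 -0.085 0 0 0;1 0 0 -0.1 0 0 0;1 0 0 -0.105 0 0 0;1 0 0 -0.105 0 0 0;1 0 0 -0.105 0 0 0;1 0 0 -0.105 0 0 0;1 0 0 -0.105 0 0 0;1 0 0 -0.105 0 0 0"
}}

```text
time_s: 3.82
eef_pos: [0.5567, 0.3632, 0.2248]
eef_rot: [-0.001, 0.649, 0.761, -0.001]
wrist_force: [0.6, 0.2, -7.2]
opening: 0.537
grasp_force: 62.9
```

```bash
python3 - <<'E'
from h import *
st(); c=cam('scene'); W=pts(c); im=c['img'].astype(int)
m=(im[...,2]>im[...,0]+15)&(W[...,0]>.48)&(W[...,0]<.66)&(W[...,1]>.1)&(W[...,1]<.42)
q=W[m&(W[...,1]>.31)]; print('held z',np.round(np.percentile(q[:,2],[1,50,99]),3), 'y',np.round(np.percentile(q[:,1],[1,99]),3))
cv2.imwrite('pics/lift2.png',cv2.resize(c['img'][90:310,230:480],(680,598),interpolation=3)[...,::-1])
rel([.47,.06,.24],-80)
E
```

```text
t 3.82 pos [0.5567 0.3632 0.2248] yawY 9.04 F [ 0.57  0.2  -7.23] open 0.537 grip 62.9
held z [0.06  0.526 0.575] y [0.311 0.418]
shift mm [-285.8 -133.4  -14.5] turn deg [-6.000e-02  1.000e-01  8.904e+01]
```

View pics/lift2.png

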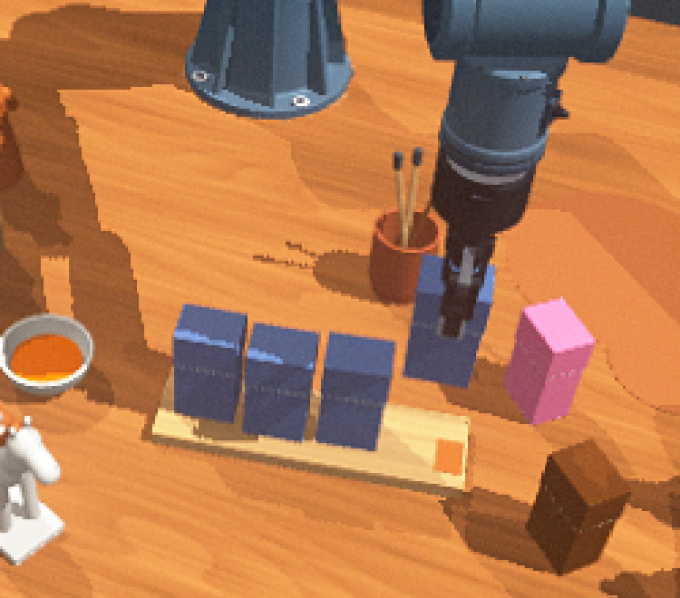

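Confirmed: 7.2 N is about 0.73 kg, so box D (the last one, y≈0.36) is the packed one. I'll set it on the free bench spot near (0.45, 0.05), turned 90°, for a regrasp across its 62 mm.

>>> {"op": "servo_tool", "data": {
  "series": "1 0 0 -0.025 0 0 0;1 0 0 -0.055 0 0 0;1 -0.024 -0.013 -0.07 0 0 7;1 -0.049 -0.026 -0.07 0 0 14;1 -0.073 -0.039 -0.07 0 0 21;1 -0.098 -0.051 -0.07 0 0 28;1 -0.122 -0.064 -0.07 0 0 35;1 -0.146 -0.077 -0.07 0 0 42;1 -0.171 -0.09 -0.07 0 0 49;1 -0.195 -0.103 -0.07 0 0 56;1 -0.22 -0.116 -0.07 0 0 62;1 -0.23 -0.122 -0.07 0 0 66"
}}

```text
time_s: 4.87
eef_pos: [0.4718, 0.1145, 0.2961]
eef_rot: [0.001, 0.96, 0.281, -0.001]
wrist_force: [0.8, 0.4, -6.8]
opening: 0.531
grasp_force: 65.8
```

```bash
python3 - <<'E'
from h import *
st(); rel([.45,.05,.115],-80)
E
```

```text
t 4.87 pos [0.4718 0.1145 0.2961] yawY -57.35 F [ 0.76  0.35 -6.82] open 0.531 grip 65.8
shift mm [-52.9  42.3 181.2] turn deg [ 0.08  0.07 22.65]
```

>>> {"op": "servo_tool", "data": {
  "series": "1 -0.018 0.014 0 0 0 7;1 -0.035 0.028 0 0 0 14;1 -0.053 0.042 0.01 0 0 20;1 -0.053 0.042 0.03 0 0 22.6;1 -0.053 0.042 0.055 0 0 22.6;1 -0.053 0.042 0.08 0 0 22.6;1 -0.053 0.042 0.105 0 0 22.6;1 -0.053 0.042 0.13 0 0 22.6;1 -0.053 0.042 0.155 0 0 22.6;1 -0.053 0.042 0.17 0 0 22.6;1 -0.053 0.042 0.18 0 0 22.6;1 -0.053 0.042 0.18 0 0 22.6"
}}

```text
time_s: 5.87
eef_pos: [0.4499, 0.0532, 0.1143]
eef_rot: [-0.0, 0.996, 0.091, -0.002]
wrist_force: [0.0, 0.6, -7.1]
opening: 0.532
grasp_force: 65.9
```

```bash
cat > box.py <<'E'
from h import *
import sys
def box(xr,yr,zlo,zhi,n='top'):
    c=cam(n); W=pts(c); im=c['img'].astype(int)
    m=(im[...,2]>im[...,0]+10)&(im[...,2]>im[...,1])&(W[...,0]>xr[0])&(W[...,0]<xr[1])&(W[...,1]>yr[0])&(W[...,1]<yr[1])&(W[...,2]>zlo)&(W[...,2]<zhi)
    q=W[m]; r=cv2.minAreaRect((q[:,:2]*1000).astype(np.float32)); print(n,len(q),'z',np.round(np.percentile(q[:,2],[2,50,98]),4),np.round(r[0],1),np.round(r[1],1),round(r[2],1)); return c
E
python3 - <<'E'
from box import *
st(); c=box((.38,.55),(-.03,.13),.01,.2,'scene'); cv2.imwrite('pics/place1.png',cv2.resize(c['img'][60:260,180:430],(700,560),interpolation=3)[...,::-1])
E
```

```text
t 5.87 pos [0.4499 0.0532 0.1143] yawY -79.56 F [ 0.05  0.59 -7.13] open 0.532 grip 65.9
scene 636 z [0.0311 0.1039 0.1383] [453.9  73.3] [54.5 86.7] 5.7
```

View pics/place1.png

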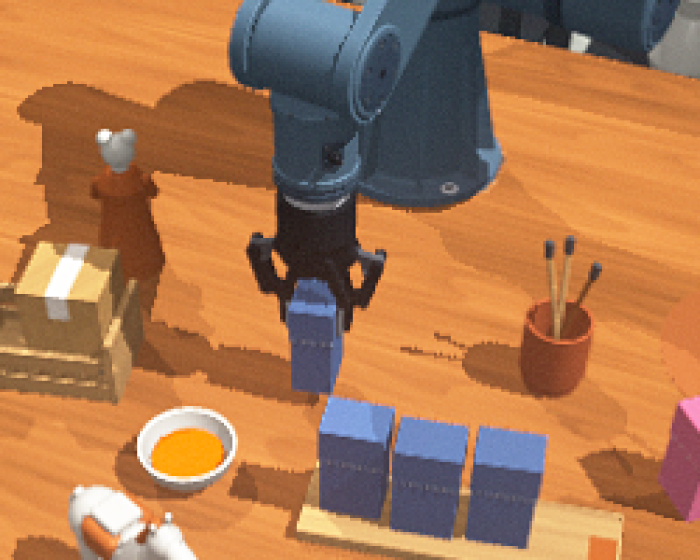

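The box hangs upright over free bench at crop (315,340), with the crate at left and the bowl clear. Creep down.

>>> {"op": "servo_tool", "data": {
  "series": "1 0 0 0.004 0 0 0;1 0 0 0.008 0 0 0;1 0 0 0.012 0 0 0;1 0 0 0.015 0 0 0;1 0 0 0.017 0 0 0;1 0 0 0.019 0 0 0;1 0 0 0.019 0 0 0;1 0 0 0.019 0 0 0"
}}

```text
time_s: 6.58
eef_pos: [0.4514, 0.053, 0.0972]
eef_rot: [-0.0, 0.996, 0.091, -0.0]
wrist_force: [0.8, 0.6, -6.4]
opening: 0.529
grasp_force: 66.1
```

>>> {"op": "servo_tool", "data": {
  "series": "1 0 0 0.001 0 0 0;1 0 0 0.002 0 0 0;1 0 0 0.003 0 0 0;1 0 0 0.004 0 0 0;1 0 0 0.004 0 0 0;1 0 0 0.004 0 0 0"
}}

```text
time_s: 7.08
eef_pos: [0.4513, 0.053, 0.0932]
eef_rot: [-0.0, 0.996, 0.091, -0.0]
wrist_force: [0.5, -0.6, -7.5]
opening: 0.53
grasp_force: 66.1
```

>>> {"op": "servo_tool", "data": {
  "series": "1 0 0 0.001 0 0 0;1 0 0 0.002 0 0 0;1 0 0 0.003 0 0 0;1 0 0 0.004 0 0 0;1 0 0 0.004 0 0 0;1 0 0 0.004 0 0 0"
}}

```text
time_s: 7.58
eef_pos: [0.4519, 0.0531, 0.0909]
eef_rot: [0.0, 0.996, 0.091, 0.0]
wrist_force: [-5.3, 1.1, 11.3]
opening: 0.53
grasp_force: 67.9
```

>>> {"op": "servo_tool", "data": {
  "series": "1 0 0 -0.002 0 0 0;0.1 0 0 -0.002 0 0 0;-0.3 0 0 -0.002 0 0 0;-1 0 0 -0.002 0 0 0;-1 0 0 -0.002 0 0 0;-1 0 0 -0.002 0 0 0;-1 0 0 -0.015 0 0 0;-1 0 0 -0.04 0 0 0;-1 0 0 -0.07 0 0 0;-1 0 0 -0.1 0 0 0;-1 0 0 -0.1 0 0 0;-1 0 0 -0.1 0 0 0"
}}

```text
time_s: 8.58
eef_pos: [0.453, 0.0528, 0.1913]
eef_rot: [0.001, 0.996, 0.091, 0.002]
wrist_force: [-0.6, -0.3, 0.8]
opening: 1.004
grasp_force: 0.0
```

```bash
python3 - <<'E'
from box import *
st(); box((.38,.55),(-.03,.13),.106,.12,'scene'); box((.38,.55),(-.03,.13),.1,.12,'top')
E
```

```text
t 8.58 pos [0.453  0.0528 0.1913] yawY -79.55 F [-0.59 -0.26  0.77] open 1.004 grip 0.0
scene 249 z [0.1067 0.1104 0.1141] [452.6  53.9] [66.8 45.8] 10.4Traceback (most recent call last):
  File "<stdin>", line 2, in <module>
  File "box.py", line 6, in box
    q=W[m]; r=cv2.minAreaRect((q[:,:2]*1000).astype(np.float32)); print(n,len(q),'z',np.round(np.percentile(q[:,2],[2,50,98]),4),np.round(r[0],1),np.round(r[1],1),round(r[2],1)); return c
                                                                                              ~~~~~~~~~~~~~^^^^^^^^^^^^^^^^^^
    return _quantile_unchecked(
        a, q, axis, out, overwrite_input, method, keepdims, weights)
    return _ureduce(a,
                    func=_quantile_ureduce_func,
    ...<5 lines>...
                    overwrite_input=overwrite_input,
                    method=method)
    r = func(a, **kwargs)
    result = _quantile(arr,
                       quantiles=q,
    ...<2 lines>...
                       out=out,
                       weights=wgt)
    slices_having_nans = np.isnan(arr[-1, ...])
                                  ~~~^^^^^^^^^
IndexError: index -1 is out of bounds for axis 0 with size 0
```

>>> {"op": "servo_tool", "data": {
  "series": "-1 0 0 0 0 0 -7;-1 0 0 0 0 0 -14;-1 0 0 0 0 0 -21;-1 0 0 0 0 0 -28;-1 0 0 0 0 0 -35;-1 0 0 0 0 0 -42;-1 0 0 0 0 0 -49;-1 0 0 0 0 0 -56;-1 0 0 0 0 0 -63;-1 0 0 0 0 0 -70;-1 0 0 0 0 0 -77;-1 0 0 0 0 0 -84"
}}

```text
time_s: 9.68
eef_pos: [0.4503, 0.0531, 0.1874]
eef_rot: [-0.001, 0.677, 0.736, -0.001]
wrist_force: [0.1, -0.4, 0.4]
opening: 1.0
grasp_force: 0.0
```

```bash
python3 - <<'E'
from box import *
st(); box((.38,.55),(-.03,.13),.106,.12,'scene'); rel([.452,.053,.19],10.4)
c=cam('scene');cv2.imwrite('pics/re.png',cv2.resize(c['img'][60:260,180:430],(700,560),interpolation=3)[...,::-1])
E
```

```text
t 9.68 pos [0.4503 0.0531 0.1874] yawY 4.79 F [ 0.11 -0.38  0.4 ] open 1.0 grip 0.0
scene 244 z [0.107  0.1104 0.1144] [451.6  54. ] [65.4 45.1] 9.2
shift mm [-0.3  1.6 -2.5] turn deg [-0.19 -0.05 -5.2 ]
```

View pics/re.png

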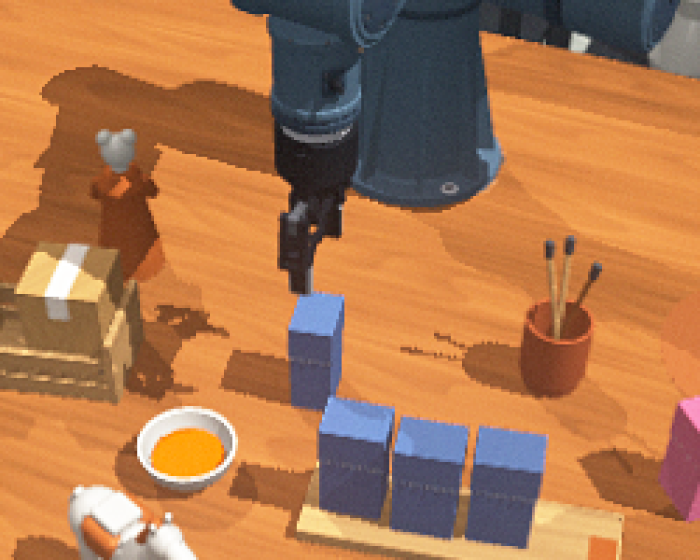

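The box stands upright at crop (316,350), with the gripper straight above it. Turn the last 5.4°, descend, grip.

>>> {"op": "servo_tool", "data": {
  "series": "-1 0 0.001 0 0 0 -5.5;-1 0 0.001 0.02 0 0 -5.5;-1 0 0.001 0.045 0 0 -5.5;-1 0 0.001 0.07 0 0 -5.5;-1 0 0.001 0.09 0 0 -5.5;-1 0 0.001 0.097 0 0 -5.5;-1 0 0.001 0.097 0 0 -5.5;-0.4 0 0.001 0.097 0 0 -5.5;0 0 0.001 0.097 0 0 -5.5;1 0 0.001 0.097 0 0 -5.5;1 0 0.001 0.097 0 0 -5.5;1 0 0.001 0.097 0 0 -5.5"
}}

```text
time_s: 10.78
eef_pos: [0.4523, 0.0529, 0.0935]
eef_rot: [0.0, 0.643, 0.766, -0.0]
wrist_force: [-6.2, -0.7, 4.0]
opening: 0.719
grasp_force: 65.4
```

>>> {"op": "servo_tool", "data": {
  "series": "1 0 0 0 0 0 0;1 0 0 0 0 0 0;1 0 0 -0.01 0 0 0;1 0 0 -0.03 0 0 0;1 0 0 -0.05 0 0 0;1 0 0 -0.075 0 0 0;1 0 0 -0.1 0 0 0;1 0 0 -0.125 0 0 0;1 0 0 -0.15 0 0 0;1 0 0 -0.175 0 0 0;1 0 0 -0.185 0 0 0;1 0 0 -0.185 0 0 0"
}}

```text
time_s: 11.78
eef_pos: [0.4539, 0.053, 0.2805]
eef_rot: [0.003, 0.643, 0.766, 0.002]
wrist_force: [0.1, -0.1, -6.4]
opening: 0.724
grasp_force: 68.2
```

```bash
python3 - <<'E'
from box import *
st(); rel([.5315,-.2675,.275],14)
E
```

```text
t 11.78 pos [0.4539 0.053  0.2805] yawY 9.94 F [ 0.08 -0.15 -6.43] open 0.724 grip 68.2
shift mm [-329.1   21.1    6.2] turn deg [ 0.35  0.12 -4.06]
```

>>> {"op": "servo_tool", "data": {
  "series": "1 -0.015 0.001 0 0 0 0;1 -0.045 0.003 0 0 0 -1;1 -0.08 0.005 0 0 0 -1;1 -0.115 0.007 0 0 0 -2;1 -0.15 0.01 0 0 0 -2;1 -0.185 0.012 0 0 0 -3;1 -0.22 0.014 0 0 0 -3;1 -0.255 0.016 0 0 0 -4;1 -0.285 0.018 0 0 0 -4;1 -0.31 0.02 0 0 0 -4;1 -0.325 0.021 0 0 0 -4;1 -0.329 0.021 0 0 0 -4"
}}

```text
time_s: 12.78
eef_pos: [0.5293, -0.2694, 0.2748]
eef_rot: [-0.001, 0.617, 0.787, -0.0]
wrist_force: [0.6, -0.4, -6.4]
opening: 0.723
grasp_force: 69.6
```

>>> {"op": "servo_tool", "data": {
  "series": "1 0 0 0.015 0 0 0;1 0 0 0.03 0 0 0;1 0 0 0.03 0 0 0;1 0 0 0.03 0 0 0"
}}

```text
time_s: 13.12
eef_pos: [0.5289, -0.2656, 0.2453]
eef_rot: [-0.002, 0.616, 0.788, 0.0]
wrist_force: [0.0, 0.3, -5.6]
opening: 0.719
grasp_force: 69.6
```

```bash
python3 - <<'E'
from box import *
st(); rel([.5315,-.2675,.25],14)
for n in('top','scene'):
    c=cam(n); W=pts(c); im=c['img'].astype(int)
    m=(im[...,2]>im[...,0]+15)&(im[...,2]>im[...,1]+8)&(W[...,0]>.45)&(W[...,0]<.62)&(W[...,1]>-.35)&(W[...,1]<-.18)&(W[...,2]>.13)&(W[...,2]<.29)
    q=W[m]; print(n,len(q))
    if len(q)>30: print('z',np.round(np.percentile(q[:,2],[2,50,98]),3)); r=cv2.minAreaRect((q[:,:2]*1000).astype(np.float32)); print(np.round(r[0],1),np.round(r[1],1),r[2])
    np.savez(n+'2',W=W,img=c['img'])
a=cv2.resize(np.load('top2.npz')['img'][150:290,330:490],(400,350),interpolation=3)
b=cv2.resize(np.load('scene2.npz')['img'][50:225,100:300],(400,350),interpolation=3)
cv2.imwrite('pics/over.png',np.hstack([a,b])[...,::-1])
E
```

```text
t 13.12 pos [ 0.5289 -0.2656  0.2453] yawY 13.98 F [ 0.05  0.25 -5.55] open 0.719 grip 69.6
shift mm [-2.4  2.1 -4.7] turn deg [-0.16 -0.23 -0.02]
top 577
z [0.159 0.242 0.267]
[ 528.2 -252.7] [65.1 24.9] 14.901392936706543
scene 731
z [0.158 0.214 0.267]
[ 531.2 -263.2] [75.8 46.5] 15.039505958557129
```

View pics/over.png

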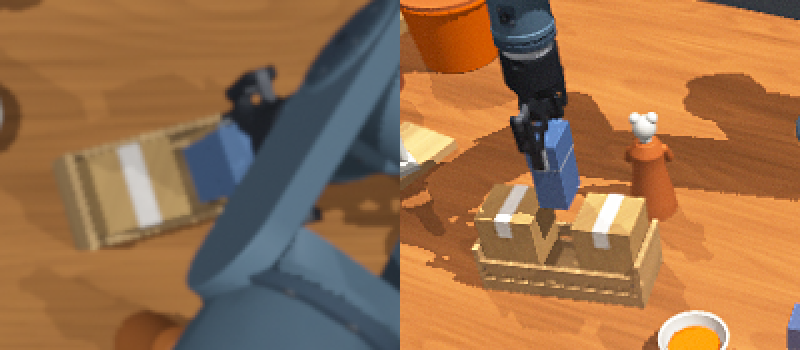

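The box hangs over the gap, upright, in both views: left panel at about (220,160), right panel at about (555,165). Now I check its offset in crate axes.

```bash
cat > off.py <<'E'
from h import *
a=np.radians(14); R=np.array([[np.cos(a),np.sin(a)],[-np.sin(a),np.cos(a)]]); G=np.array([.5315,-.2675])
def off(n,W,im,zr=(.13,.29)):
    im=im.astype(int)
    m=(im[...,2]>im[...,0]+15)&(im[...,2]>im[...,1]+8)&(W[...,0]>.45)&(W[...,0]<.62)&(W[...,1]>-.35)&(W[...,1]<-.18)&(W[...,2]>zr[0])&(W[...,2]<zr[1])
    k,l,s,_=cv2.connectedComponentsWithStats(m.astype(np.uint8)); m=l==1+np.argmax(s[1:,4])
    q=W[m]; u=(q[:,:2]-G)@R.T*1000
    print(n,len(q),'crate x 1/5/95/99',np.round(np.percentile(u[:,0],[1,5,95,99]),1),'y 1/5/50/95/99',np.round(np.percentile(u[:,1],[1,5,50,95,99]),1))
    return u,q
E
python3 - <<'E'
from off import *
for n in('top','scene'):
    d=np.load(n+'2.npz'); u,q=off(n,d['W'],d['img'])
    # top-face points vs +y-face / +x-face by height slices
    for z in (.17,.19,.21,.23,.25,.262):
        s=abs(q[:,2]-z)<.008
        if s.sum()>10: print('  z',z,s.sum(),'x',np.round(np.percentile(u[s,0],[3,97]),1),'y',np.round(np.percentile(u[s,1],[3,50,97]),1))
    # carton inner faces seen now
    W=d['W']; v=(W[...,:2]-G)@R.T*1000
    c=(W[...,2]>.126)&(W[...,2]<.14)&(abs(v[...,0])<42)&(abs(v[...,1])<125)
    for s,nm in((1,'+'),(-1,'-')):
        k=v[c&(s*v[...,1]>15)][:,1]*s
        if len(k)>50: print('  carton',nm,len(k),np.round(np.percentile(k,[1,99]),1))
d=np.load('top.npz'); W=d['W']; v=(W[...,:2]-G)@R.T*1000
c=(W[...,2]>.128)&(W[...,2]<.14)&(abs(v[...,0])<60)&(abs(v[...,1])<140)
for s in(1,-1):
    k=v[c&(s*v[...,1]>0)]; print('first pic carton',s,np.round(np.percentile(k,[1,99],axis=0),1).tolist())
E
```

```text
top 577 crate x 1/5/95/99 [-31.3 -27.   25.8  31.3] y 1/5/50/95/99 [ 4.9  9.6 24.8 26.9 27.4]
  z 0.17 46 x [-31.1  21.4] y [23.8 24.9 25.8]
  z 0.19 57 x [-30.5  22.4] y [23.9 24.9 26.1]
  z 0.21 55 x [-30.1  23.8] y [23.5 24.8 25.8]
  z 0.23 53 x [-31.   25.8] y [25.1 26.3 27.4]
  z 0.25 73 x [-27.6  30.6] y [14.  26.2 27.3]
  z 0.262 228 x [-20.   28.5] y [ 5.2 19.2 26.8]
  carton + 1124 [ 30.  118.7]
scene 704 crate x 1/5/95/99 [-31.1 -25.9  29.7  31.7] y 1/5/50/95/99 [-15.8 -11.2  19.6  26.   26.8]
  z 0.17 98 x [-22.3  29.6] y [-14.1  15.8  26. ]
  z 0.19 97 x [-21.6  29.4] y [-15.   19.3  26. ]
  z 0.21 107 x [-26.7  30. ] y [-13.4  17.2  25.3]
  z 0.23 60 x [-22.9  33.2] y [10.8 24.6 26.8]
  z 0.25 63 x [-26.   32.6] y [13.2 24.3 26.9]
  z 0.262 161 x [-31.7  31. ] y [-0.1 17.1 26.2]
  carton + 582 [ 32.1 116.6]
  carton - 513 [ 31.  117.1]
first pic carton 1 [[-41.1, 29.9], [41.1, 118.1]]
first pic carton -1 [[-40.8, -116.2], [41.2, -30.6]]
```

>>> {"op": "servo_tool", "data": {
  "series": "1 -0.002 0.001 0 0 0 0;1 -0.002 0.001 0 0 0 0;1 -0.002 0.001 0.004 0 0 0;1 -0.002 0.001 0.01 0 0 0;1 -0.002 0.001 0.015 0 0 0;1 -0.002 0.001 0.015 0 0 0;1 -0.002 0.001 0.015 0 0 0"
}}

```text
time_s: 13.8
eef_pos: [0.5309, -0.2687, 0.2314]
eef_rot: [-0.001, 0.616, 0.788, 0.0]
wrist_force: [0.1, 0.4, -5.9]
opening: 0.718
grasp_force: 69.6
```

```bash
python3 - <<'E'
from off import *
o=st(); print('TCP in crate',np.round(R@(o['eef_pos'][:2]-G)*1000,1)); rel([.5315,-.2675,.23],14)
for n in('top','scene'):
    c=cam(n); u,q=off(n,pts(c),c['img']); s=q[:,2]<.21; print('   low part y',np.round(np.percentile(u[s,1],[50,90,97]),1))
E
```

```text
t 13.8 pos [ 0.5309 -0.2687  0.2314] yawY 13.94 F [ 0.13  0.37 -5.88] open 0.718 grip 69.6
TCP in crate [-0.8 -1. ]
shift mm [1.  0.8 1.4] turn deg [-0.06 -0.08 -0.06]
top 556 crate x 1/5/95/99 [-29.6 -25.3  27.2  32.3] y 1/5/50/95/99 [ 2.1  6.  21.3 23.4 23.7]
   low part y [21.3 22.1 22.3]
scene 708 crate x 1/5/95/99 [-30.  -23.3  30.4  32.1] y 1/5/50/95/99 [-19.8 -15.9  16.4  23.2  23.8]
   low part y [13.6 22.3 22.9]
```

Centred to within about 1 mm. Go down slowly.

>>> {"op": "servo_tool", "data": {
  "series": "1 0 0 0.008 0 0 0;1 0 0 0.017 0 0 0;1 0 0 0.026 0 0 0;1 0 0 0.035 0 0 0;1 0 0 0.044 0 0 0;1 0 0 0.053 0 0 0;1 0 0 0.06 0 0 0;1 0 0 0.06 0 0 0"
}}

```text
time_s: 14.57
eef_pos: [0.5303, -0.2683, 0.1698]
eef_rot: [-0.002, 0.616, 0.788, 0.0]
wrist_force: [-0.6, 0.2, -7.6]
opening: 0.721
grasp_force: 69.6
```

>>> {"op": "servo_tool", "data": {
  "series": "1 0 0 0.008 0 0 0;1 0 0 0.016 0 0 0;1 0 0 0.024 0 0 0;1 0 0 0.032 0 0 0;1 0 0 0.04 0 0 0;1 0 0 0.048 0 0 0;1 0 0 0.055 0 0 0;1 0 0 0.055 0 0 0;1 0 0 0.055 0 0 0"
}}

```text
time_s: 15.32
eef_pos: [0.5311, -0.2688, 0.1166]
eef_rot: [-0.001, 0.616, 0.788, 0.0]
wrist_force: [0.5, 0.0, -6.6]
opening: 0.719
grasp_force: 69.6
```

```bash
python3 - <<'E'
from off import *
o=st(); print('TCP in crate',np.round(R@(o['eef_pos'][:2]-G)*1000,1)); rel([.5315,-.2675,.105],14)
for n in('top','scene'):
    c=cam(n); u,q=off(n,pts(c),c['img'],(.03,.2)); print('top z',np.percentile(q[:,2],98))
E
```

```text
t 15.32 pos [ 0.5311 -0.2688  0.1166] yawY 13.95 F [ 0.53  0.04 -6.56] open 0.719 grip 69.6
TCP in crate [-0.7 -1.1]
shift mm [ 1.1  0.7 11.6] turn deg [-0.05 -0.06 -0.05]
top 157 crate x 1/5/95/99 [-17.7 -12.6  30.6  33.6] y 1/5/50/95/99 [ 5.4  6.7 16.5 23.1 23.6]
top z 0.17077224145754447
scene 328 crate x 1/5/95/99 [-27.4 -22.5  32.2  34.3] y 1/5/50/95/99 [-20.1 -17.2  10.7  23.   24.3]
top z 0.1497228941752397
```

>>> {"op": "servo_tool", "data": {
  "series": "1 0 0 0.003 0 0 0;1 0 0 0.006 0 0 0;1 0 0 0.009 0 0 0;1 0 0 0.011 0 0 0;1 0 0 0.012 0 0 0;1 0 0 0.012 0 0 0;1 0 0 0.012 0 0 0"
}}

```text
time_s: 16.0
eef_pos: [0.5313, -0.2691, 0.1056]
eef_rot: [-0.0, 0.616, 0.788, -0.0]
wrist_force: [-2.5, 0.4, -0.7]
opening: 0.722
grasp_force: 70.0
```

>>> {"op": "servo_tool", "data": {
  "series": "1 0 0 0.001 0 0 0;1 0 0 0.001 0 0 0;1 0 0 0.001 0 0 0;1 0 0 0.001 0 0 0"
}}

```text
time_s: 16.33
eef_pos: [0.5313, -0.2693, 0.1056]
eef_rot: [0.0, 0.616, 0.788, -0.0]
wrist_force: [-6.1, 2.0, 5.9]
opening: 0.726
grasp_force: 70.9
```

```bash
python3 - <<'E'
from off import *
st(); c=cam('scene'); W=pts(c); u,q=off('scene',W,c['img'],(.03,.2)); print(np.percentile(q[:,2],[50,80,90,95]))
cv2.imwrite('pics/in.png',cv2.resize(c['img'][60:220,110:270],(600,600),interpolation=3)[...,::-1])
E
```

```text
t 16.33 pos [ 0.5313 -0.2693  0.1056] yawY 13.95 F [-6.1   1.96  5.89] open 0.726 grip 70.9
scene 151 crate x 1/5/95/99 [-31.2 -25.9  33.1  35.6] y 1/5/50/95/99 [-1.5  2.2 13.5 21.4 22.8]
[0.12297978 0.12544321 0.12720144 0.14347352]
```

View pics/in.png

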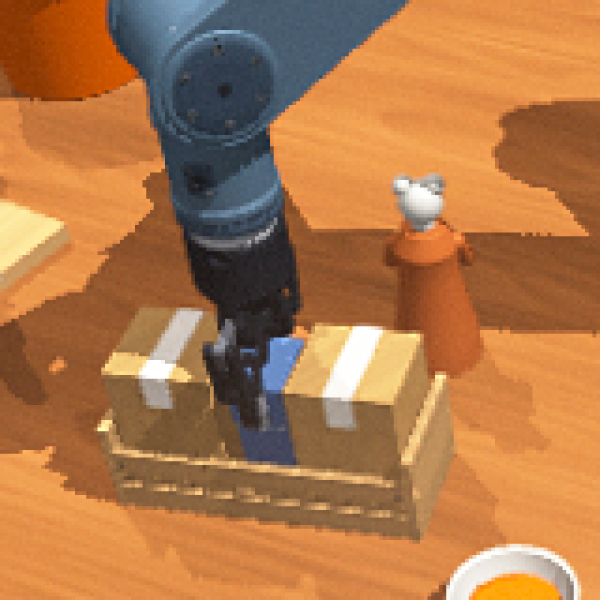

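The box sits down in the gap with its top below the carton tops (crop 275,365, z≈0.124) and the wrist now pushes against the floor. Release and retreat straight up.

>>> {"op": "servo_tool", "data": {
  "series": "1 0 0 -0.001 0 0 0;0.2 0 0 -0.001 0 0 0;0 0 0 -0.001 0 0 0;-0.5 0 0 -0.001 0 0 0;-1 0 0 -0.001 0 0 0;-1 0 0 -0.001 0 0 0;-1 0 0 -0.01 0 0 0;-1 0 0 -0.03 0 0 0;-1 0 0 -0.06 0 0 0;-1 0 0 -0.1 0 0 0;-1 0 0 -0.14 0 0 0;-1 0 0 -0.17 0 0 0"
}}

```text
time_s: 17.38
eef_pos: [0.5322, -0.2695, 0.2792]
eef_rot: [0.002, 0.616, 0.788, 0.0]
wrist_force: [0.2, 0.1, 1.2]
opening: 1.003
grasp_force: 0.0
```

>>> {"op": "servo_tool", "data": {
  "series": "-1 0.04 -0.02 0 0 0 0;-1 0.08 -0.04 0 0 0 0;-1 0.12 -0.06 0 0 0 0;-1 0.16 -0.08 0 0 0 0;-1 0.2 -0.09 0 0 0 0;-1 0.22 -0.1 0 0 0 0;-1 0.22 -0.1 0 0 0 0;-1 0.22 -0.1 0 0 0 0"
}}

```text
time_s: 18.05
eef_pos: [0.3812, -0.0787, 0.2756]
eef_rot: [0.002, 0.615, 0.788, 0.0]
wrist_force: [0.7, -0.7, 0.2]
opening: 0.996
grasp_force: 0.0
```

```bash
python3 - <<'E'
from off import *
st()
for n in('top','scene'):
    c=cam(n); W=pts(c); u,q=off(n,W,c['img'],(.03,.2)); s=q[:,2]>.116; r=cv2.minAreaRect(u[s].astype(np.float32)); print(' top face z',np.round(np.percentile(q[s,2],[3,50,97]),4),np.round(r[0],1),np.round(r[1],1),r[2])
    im=c['img'].astype(int); m=(im[...,2]>im[...,0]+20)&(abs(W[...,2]-.13)<.006)&(W[...,1]>.05)&(W[...,0]>.45)
    k,l,s_,_=cv2.connectedComponentsWithStats(m.astype(np.uint8))
    for i in range(1,k):
        if s_[i,4]>60: print('  box',np.round(W[l==i].mean(0),4))
E
```

```text
t 18.05 pos [ 0.3812 -0.0787  0.2756] yawY 14.06 F [ 0.71 -0.68  0.2 ] open 0.996 grip 0.0
top 434 crate x 1/5/95/99 [-32.6 -30.   25.5  28.1] y 1/5/50/95/99 [-30.9 -22.   -0.5  20.9  22.4]
 top face z [0.1203 0.1238 0.1274] [-2.4 -1.4] [61.5 48.5] 0.625694990158081
  box [0.5862 0.1531 0.1301]
  box [0.5827 0.2235 0.1303]
  box [0.5659 0.2908 0.1304]
scene 457 crate x 1/5/95/99 [-31.1 -26.2  30.5  32.8] y 1/5/50/95/99 [-23.5 -20.4  -0.2  18.8  21.1]
 top face z [0.1168 0.1222 0.1257] [-1.6 -0.4] [47.8 68.1] 85.43218231201172
  box [0.5886 0.1528 0.1285]
  box [0.5852 0.2242 0.1286]
  box [0.5687 0.2917 0.1285]
```

```bash
python3 -c "
from bench import ctrl; print(ctrl.hand_in())"
```

```text
the job is handed in; nothing more can be done
None
```

I found the packed box on the first lift (about 0.7 kg, last in line at the robot's left) and lowered it upright onto the crate floor, about 2 mm off the gap's centre; the other three boxes stayed on the ware board, and the job was handed in at about 18 s with no verdict returned.

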